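Lock the cut ring on its post with a hairpin clip

TASK

Two posts stand on the cabinet: one carries a cut ring, the other a cut star. Lock the ring: pick up the hairpin spring clip and push it, mouth first, sideways onto the neck of the ring's post, between the ring and the post's head, until it snaps fully home round the neck, then let go so that it lies flat on the ring.

Things in the scene. Friction and masses are not known exactly. Their poses are not given: they have to be found in the camera images.
- clip_grip (a point): Grip point of the loose hairpin spring clip: bare 8 mm steel wire, 135 mm long, about 80 g, lying flat, 8 mm thick. This point lies in the middle of its closed loop tail, half-way up the wire (4 mm above its underside). The loop's two straight parallel sides are 28 mm apart over the outside and run 18 mm behind and 26 mm ahead of this point: pinch across them (along y). x points along the clip towards its open mouth, z up. The two legs are sprung and open outward.
- clip_seat (a point): Centre of the round seat between the clip's legs, 56 mm ahead (+x) of clip_grip, at the same height, same axes. The seat is 19 mm wide; ahead of it the legs narrow to an 11 mm throat and then flare to a mouth 40 mm wide, whose leg tips are 47 mm ahead of the seat. The throat has to be pushed over the neck with roughly 5 N (up to about 10 N when off-centre) along +x and springs shut behind it; a front bar stops the clip when its seat is about 2 mm past the neck's axis.
- ring_post_neck (a point): On the axis of the post that carries the cut ring (70 mm outer diameter, 6 mm thick), at the height of the ring's top face, 18 mm above the cabinet top. z up. From here a bare round neck 18 mm in diameter rises 24 mm to the underside of the head (28 mm in diameter, 11 mm high). The post stands on a fixed square base plate of 90 mm, 12 mm thick. The clip may come from any side.
- star_post_neck (a point): The same point of the other post, of the same sizes and on the same kind of base, which carries a six-pointed cut star (63 mm, 6 mm thick). It is not to be clipped.

How it is judged:
At the end, for the whole second after the job is handed in: The clip has snapped past its throat onto the neck of the ring's post (seat within 7 mm of the post's axis), lies flat on the ring (seat centre 0 to 12 mm above the ring's top face, tilted less than about 10 degrees), is released and at rest (horizontal distance between clip_seat and ring_post_neck below 0.007 m and z of clip_seat in the frame of ring_post_neck between 0 and 0.012 m and angle between clip_seat's own z axis and vertical below 0.17 rad and linear speed of clip below 0.02 m/s); the robot touches nothing.
It also fails if it takes over 35 s, if anything falls off the work surface, if the arm or the gripper's body presses on something with over 40 N, if the wrist force passes 120 N, or if a joint passes its speed limit or range.

ROBOT

A 7-joint arm with a two-finger parallel gripper is mounted at the origin on a cart in front of the work surface, level with it; the furniture and walls round the work are solid. World frame = base frame: x ahead of the robot, y to its left, z up, the work surface at z = 0. Lengths are in m, angles in rad, forces in N, time in s.
With the tool pointing down it reaches from about 0.425 to 0.975 m from the base axis. Payload 16.7 kg.
Tool frame: the origin (TCP) lies midway between the tips of the shut fingers; the grasp point (between the pads) lies 19 mm behind it; z points along the fingers, y is the line along which they close (so a half turn about z gives the same grasp; the last joint's range is limited). The gripper opens to 85 mm and grips with 20 to 120 N. Pads are 22 mm wide; open, the fingers measure 114 mm over their backs; the gripper's body (76 mm by 85 mm) begins 54 mm behind the grasp point. The pads swing forward as they close: fully open they stand 13 mm farther back than shut.
Start: joints at [-1.256, 0.426, 0.074, 1.606, -0.034, 1.111, -0.067], TCP at [0.302, 0.604, 0.231] pointing down, gripper open.
Joint ranges: [-2.85, 2.85], [-0.5, 2.14], [-1.23, 1.37], [0.21, 2.46], [-1.02, 4.16], [0.16, 2.05], [-2.73, 2.73]. Speed limits (rad/s): [1.89, 1.89, 2.39, 2.39, 3.01, 3.01, 3.01].

INTERFACE

Orientations are given as a unit quaternion [x, y, z, w].
In Python, from workcell import state, capture, camera_model, sign_off gives the robot as it stands. The module is installed in compiled form; this text tells all that it offers.
- The arm moves only by the shell command python3 -m inch 'ROWS' [FORCE]. ROWS is a JSON object of lists of equal length, an entry for each row: "delta_pos": the shift along the tool's x, y, z in mm, a list of three; "twist": the turn about the tool's z in rad; "claw": the gripper's target within -1 to 1 (shut at 1, half-way at 0, fully open at -1). A call has 1 to 8 rows; each row is the pose to reach, as a shift and turn from the pose commanded when the call began, along the tool's axes at that moment; what a row does not reach only later rows make up. A row lasts 1/10 s, in which the tool goes at most 50 mm and 8.59 degrees, less where a joint would pass 70% of its speed; a pose out of reach is approached as far as the arm can. A call with a gripper value outside its range is refused whole. The fingers move at their own pace and stop on an object; FORCE is the grip in N (left out, the last holds). Time passes only in rows, so rows that repeat a pose let the fingers close. It gives the time, the measured TCP pose, the force, the opening and the grip force at its end, in the units of the state.
- state(): the state, without advancing time (a new reading comes with each control period).
- capture(name): name is "scene" or "top"; returns the picture (480x640x3 uint8, red, green, blue); there is no depth.
- camera_model(name): a dict with "intrinsics" (3x3 intrinsics, pixels), "R" (3x3) and "t" (3): a world point X has camera coordinates R X + t. Camera axes: x right, y down, z forward; pixel columns grow to the right and rows downward; lengths in m; the calibration is good to about 2 mm. A picture is of the moment at which its call begins. camera_model takes no time and is no camera call.
- sign_off(): hands the job in; it is judged then, once.
The state is a dict: "time_s": time; "qpos": joint angles; "qvel": joint speeds; "joint_torque": joint torques, N m; "ee_pos": TCP position; "tool_rot": TCP orientation; "ft_force": force on the tool from outside, world axes, zero at the start; "torque": the same for the moment, N m; "grip_width": finger opening in m; "finger_force": force on a finger pad.
Only numpy, scipy, OpenCV 4.12 (cv2) and the standard library are available. Lean on these libraries where they do the work, as an engineer would, in place of code of your own. Each camera call takes 0.05 s, during which the arm holds its last target. There are 200 camera calls.

## Working session

There is one attempt and no reset: what is moved stays moved. The work goes in short steps, Python scripts to look and compute and a shell command to move; the robot and the scene stay as the last step left them, time stands still between calls to the robot, and variables do not carry over. Pictures are saved under pics/ and viewed, at most 10 in all, crops included, and the job is handed in when it is done.

```bash
mkdir -p pics
python3 - <<'E'
from workcell import *
import cv2,numpy as np
for n in("scene","top"):
    cv2.imwrite(f"pics/{n}0.png",capture(n)[:,:,::-1]); m=camera_model(n); print(n,np.round(m["intrinsics"],1).tolist(),np.round(m["R"],3).tolist(),np.round(m["t"],3).tolist())
s=state();print(s)
E
```

```text
scene [[514.9, 0.0, 326.8], [0.0, 514.9, 241.7], [0.0, 0.0, 1.0]] [[-0.826, -0.564, -0.004], [-0.443, 0.653, -0.615], [0.349, -0.506, -0.789]] [0.455, 0.258, 0.69]
top [[470.6, 0.0, 320.2], [0.0, 470.6, 245.6], [0.0, 0.0, 1.0]] [[-0.012, -1.0, -0.001], [-0.987, 0.012, -0.162], [0.162, -0.001, -0.987]] [0.018, 0.536, 0.825]
{'time_s': 0.1, 'qpos': array([-1.25645472,  0.426662  ,  0.07386868,  1.6065415 , -0.03410656,
        1.11081772, -0.06710935]), 'qvel': array([-0.00088949, -0.001311  , -0.00057961, -0.00106628,  0.00051079,
        0.00036751,  0.00024041]), 'joint_torque': array([ 8.41169385e-03, -9.51538038e+01,  3.77099633e+00, -4.64411116e+01,
        1.95938250e-02,  6.46824526e-03, -5.96407813e-05]), 'ee_pos': array([0.3018499 , 0.60333046, 0.23068674]), 'tool_rot': array([ 2.29875567e-01,  9.73219853e-01, -5.76774638e-04, -9.40928574e-05]), 'ft_force': array([-0.51463195,  0.6747392 , -0.62816738]), 'torque': array([-0.01757662, -0.02293164,  0.04870366]), 'finger_force': 0.0, 'grip_width': 0.08509341578099433}
```

View pics/top0.png

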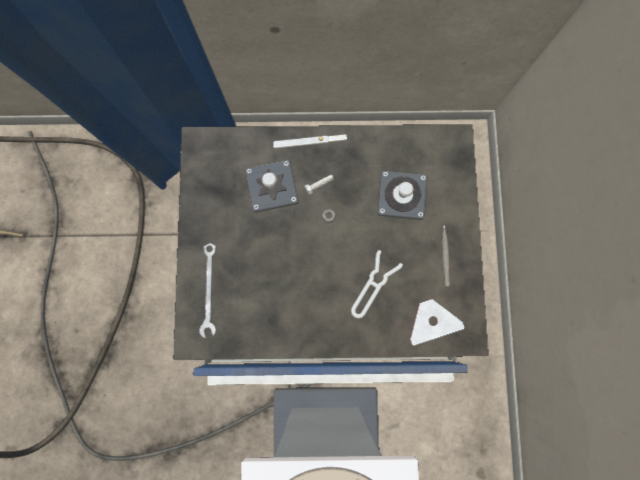

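View pics/scene0.png

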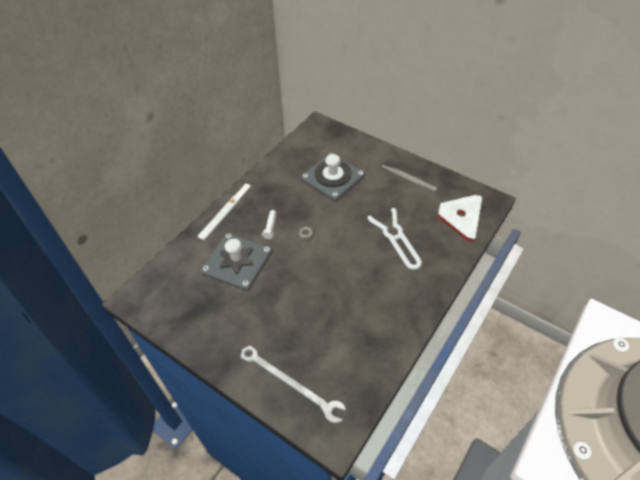

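The top view shows the clip with its tail near (358,310) and its mouth tips at (379,252) and (401,265). The ring post is at (403,190) and the star post at (271,185). Next I rectify the top view to metric planes.

```bash
cat > h.py <<'E'
from workcell import *
import cv2,numpy as np
def p2w(n,uv,z):
    m=camera_model(n);K,R,t=[np.array(m[k]) for k in("intrinsics","R","t")]
    d=R.T@np.linalg.solve(K,[*uv,1]);c=-R.T@t
    return c+d*(z-c[2])/d[2]
def w2p(n,X):
    m=camera_model(n);K,R,t=[np.array(m[k]) for k in("intrinsics","R","t")]
    q=K@(R@np.array(X)+t);return q[:2]/q[2]
def rect(n,img,x0,y0,z,size,mm):
    # image up=+x world, left=+y ; centre x0,y0; mm per px
    w,h=size
    px=np.float32([[0,0],[w,0],[w,h],[0,h]])
    W=[(x0+(h/2-v)*mm/1e3,y0+(w/2-u)*mm/1e3,z) for u,v in px]
    H=cv2.getPerspectiveTransform(np.float32([w2p(n,X) for X in W]),px)
    return cv2.warpPerspective(img,H,(w,h),flags=cv2.INTER_CUBIC)
E
python3 - <<'E'
from h import *
for n,a in(("top",[(358,310),(379,252),(401,265),(376,278)]),("scene",[(415,264),(371,217),(393,210),(392,231)])):
    print(n,[p2w(n,q,.004).round(4)[:2].tolist() for q in a])
b="top",[(386,174),(426,174),(423,217),(382,211)]
print([p2w("top",q,.012).round(4)[:2].tolist() for q in b[1]])
print("head top",p2w("top",(405,188),.053).round(4),p2w("scene",(333,158),.053).round(4))
c=p2w("top",(376,282),.004);d=p2w("top",(403,195),.012)
im={n:cv2.imread(f"pics/{n}0.png") for n in("top","scene")}
A=[rect(n,im[n],c[0],c[1],.004,(400,300),.5) for n in im]
B=[rect(n,im[n],d[0],d[1],.012,(400,300),.4) for n in im]
print(c,d)
cv2.imwrite("pics/r.png",np.vstack([np.hstack(A),np.hstack(B)]))
E
```

```text
top [[0.4189, -0.0585], [0.5292, -0.1017], [0.5035, -0.1431], [0.4791, -0.0944]]
scene [[0.4107, -0.0556], [0.5252, -0.1027], [0.5009, -0.1394], [0.4779, -0.0957]]
[[0.6826, -0.1194], [0.6816, -0.1979], [0.5954, -0.1879], [0.6082, -0.1091]]
head top [ 0.6418 -0.1478  0.053 ] [ 0.6379 -0.1479  0.053 ]
[ 0.47141365 -0.09411794  0.004     ] [ 0.6396799  -0.15105083  0.012     ]
```

View pics/r.png

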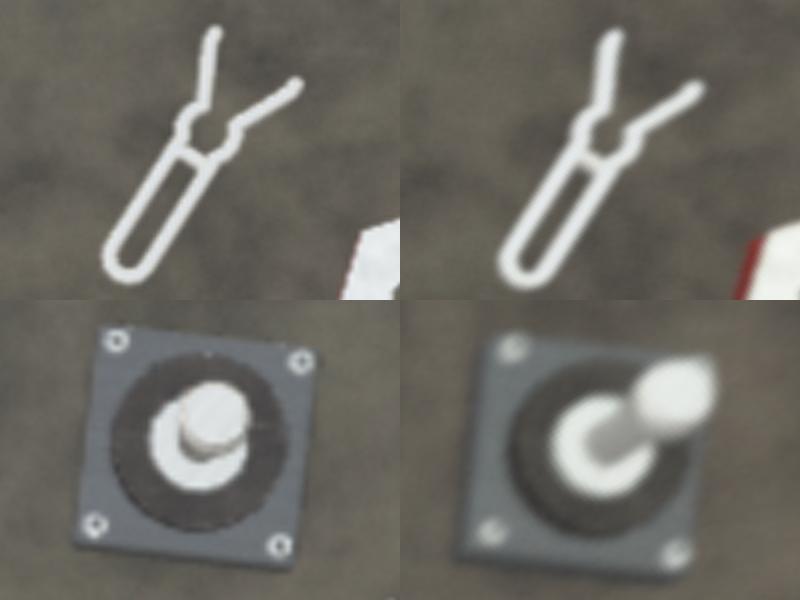

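The rectified crops show the clip with tips at (214,31) and (296,84) and tail end near (118,284). The post's ring is centred near (199,442). Both cameras agree to about 4 mm. Now I fit the clip's axis.

Run:
```python
from h import *
c=(.4714,-.0941)
G=[];P=[]
for n in("top","scene"):
    im=rect(n,cv2.imread(f"pics/{n}0.png"),*c,.004,(400,300),.5)
    g=cv2.cvtColor(im,cv2.COLOR_BGR2GRAY); _,m=cv2.threshold(g,150,255,0)
    k,l,st,ce=cv2.connectedComponentsWithStats(m)
    i=l[257,107] or l[262,107] if n=="top" else l[260,104]
    if i==0: i=1+np.argmin(np.hypot(*(ce[1:]-[180,160]).T))
    v,u=np.nonzero(l==i); pts=np.c_[c[0]+(150-v)*.0005,c[1]+(200-u)*.0005]
    best=None
    for a in np.radians(np.arange(-50,-15,.5)):
        R=np.array([[np.cos(a),np.sin(a)],[-np.sin(a),np.cos(a)]]);q=pts@R.T
        lo,hi=q.min(0),q.max(0)
        tail=q[(q[:,0]>lo[0]+.02)&(q[:,0]<lo[0]+.055)][:,1]; w=tail.max()-tail.min()
        if best is None or w<best[0]: best=(w,a,R,lo,hi,(tail.max()+tail.min())/2)
    w,a,R,lo,hi,mid=best
    f=lambda s:(R.T@[s,mid]).round(4)
    print(n,len(u),"yaw",np.degrees(a),"w",w,"len",hi[0]-lo[0],"grip from tail",f(lo[0]+.032),"from tip",f(hi[0]-.103),"mouth mid off",(lo[1]+hi[1])/2-mid)
```

```text
top 9182 yaw -32.5 w 0.028028961234975752 len 0.13462859752936485 grip from tail [ 0.4338 -0.0682] from tip [ 0.4334 -0.068 ] mouth mid off -0.00011932236638048654
scene 11219 yaw -32.5 w 0.029746630588769335 len 0.13585624266479152 grip from tail [ 0.4311 -0.0673] from tip [ 0.4318 -0.0677] mouth mid off -0.00016823664914161762
```

```bash
cat >> h.py <<'E'
def delta(tgt,yaw_y):
    "tool-axes shift in mm and twist to reach tgt with tool y at yaw (deg)"
    from scipy.spatial.transform import Rotation as Ro
    s=state();R=Ro.from_quat(s["tool_rot"]).as_matrix()
    d=R.T@(np.array(tgt)-s["ee_pos"])*1e3
    a=np.degrees(np.arctan2(R[1,1],R[0,1]))
    print("t",s["time_s"],"pos",s["ee_pos"].round(4),"yaw y",a.round(2),"delta",d.round(1),"twist",np.radians(a-yaw_y).round(3),"F",s["ft_force"].round(1),"w",s["grip_width"].round(4),"ff",round(float(s["finger_force"]),1),"zdown",R[:,2].round(3))
E
python3 -m inch '{"delta_pos":[[-33,-33,8],[-66,-66,16],[-99,-99,24],[-132,-132,32],[-165,-165,40],[-198,-198,48],[-231,-231,56],[-264,-264,64]],"twist":[0,0.02,0.04,0.06,0.08,0.1,0.103,0.103],"claw":[-0.5,-0.5,-0.5,-0.5,-0.5,-0.5,-0.5,-0.5]}' 60
python3 -c "
from h import *
delta((.47,.08,.13),57.5);delta((.4325,-.0678,.1),57.5)"
```

```text
time_s: 0.9
ee_pos: [0.42, 0.2475, 0.167]
tool_rot: [0.28, 0.96, 0.0, -0.0]
ft_force: [1.1, -0.5, -0.1]
grip_width: 0.0642
finger_force: 0.0Traceback (most recent call last):
  File "<string>", line 3, in <module>
    delta((.47,.08,.13),57.5);delta((.4325,-.0678,.1),57.5)
    ~~~~~^^^^^^^^^^^^^^^^^^^^
  File "h.py", line 23, in delta
    print("t",s["time_s"],"pos",s["ee_pos"].round(4),"yaw y",a.round(2),"delta",d.round(1),"twist",np.radians(a-yaw_y).round(3),"F",s["ft_force"].round(1),"w",s["grip_width"].round(4),"ff",round(float(s["finger_force"]),1),"zdown",R[:,2].round(3))
                                                                                                                                                               ^^^^^^^^^^^^^^^^^^^^^
AttributeError: 'float' object has no attribute 'round'
```

```bash
sed -i 's/s\["grip_width"\].round(4)/round(s["grip_width"],4)/' h.py
python3 -c "
from h import *
delta((.47,.08,.13),57.5);delta((.4325,-.0678,.1),57.5)"
```

```text
t 0.9 pos [0.42   0.2475 0.167 ] yaw y 57.52 delta [-132.1 -114.5   37. ] twist 0.0 F [ 1.1 -0.5 -0.1] w 0.0642 ff 0.0 zdown [-0.  0. -1.]
t 0.9 pos [0.42   0.2475 0.167 ] yaw y 57.52 delta [-179.8 -259.3   67. ] twist 0.0 F [ 1.1 -0.5 -0.1] w 0.0642 ff 0.0 zdown [-0.  0. -1.]
```

```bash
python3 -m inch '{"delta_pos":[[-33,-29,9],[-66,-58,18],[-99,-86,27],[-132,-115,37],[-148,-163,47],[-164,-211,57],[-180,-255,67],[-180,-255,67]],"twist":[0,0,0,0,0,0,0,0],"claw":[-0.4,-0.4,-0.4,-0.4,-0.4,-0.4,-0.4,-0.4]}' 60
python3 -c "
from h import *
delta((.4325,-.0678,.001),57.5)
cv2.imwrite('pics/a.png',capture('top')[150:390,240:560,::-1].repeat(2,0).repeat(2,1))"
```

```text
time_s: 1.7
ee_pos: [0.4322, -0.0678, 0.0993]
tool_rot: [0.283, 0.959, -0.001, -0.001]
ft_force: [0.0, 1.8, -0.1]
grip_width: 0.0598
finger_force: 0.0
t 1.7 pos [ 0.4322 -0.0678  0.0993] yaw y 57.1 delta [-0.4  0.4 98.3] twist -0.007 F [ 0.   1.8 -0.1] w 0.0598 ff 0.0 zdown [-0.002 -0.001 -1.   ]
```

View pics/a.png

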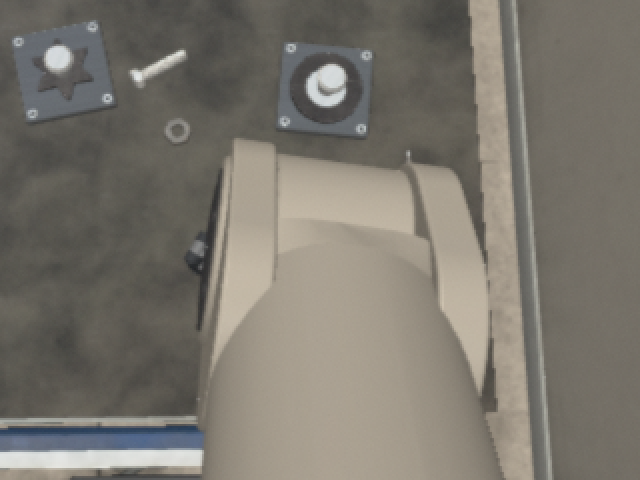

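The arm hides the clip from the top camera, with the post visible at (326,82). The measured pose matches the target, so I descend and grip.

```bash
python3 -m inch '{"delta_pos":[[0,0,30],[0,0,60],[0,0,85],[0,0,93],[0,0,97],[0,0,97],[0,0,97]],"twist":[0,-0.003,-0.006,-0.007,-0.007,-0.007,-0.007],"claw":[-0.4,-0.4,-0.4,-0.4,-0.4,-0.4,-0.4]}' 60
python3 -m inch '{"delta_pos":[[0,0,0],[0,0,0],[0,0,0],[0,0,0],[0,0,0],[0,0,0]],"twist":[0,0,0,0,0,0],"claw":[0.2,0.5,0.8,0.8,0.8,0.8]}' 60
python3 -c "
from h import *
delta((.4325,-.0678,.001),57.5)
cv2.imwrite('pics/b.png',capture('scene')[130:330,260:500,::-1].repeat(3,0).repeat(3,1)[:600])"
```

```text
time_s: 2.45
ee_pos: [0.4355, -0.0621, 0.0042]
tool_rot: [0.276, 0.961, 0.0, 0.001]
ft_force: [0.2, -0.4, 1.2]
grip_width: 0.0596
finger_force: 0.0
time_s: 3.05
ee_pos: [0.4348, -0.0634, 0.0049]
tool_rot: [0.277, 0.961, 0.0, 0.0]
ft_force: [-12.3, -7.7, 48.1]
grip_width: 0.0227
finger_force: 63.7
t 3.05 pos [ 0.4348 -0.0634  0.0049] yaw y 57.82 delta [-0.4 -5.   3.9] twist 0.006 F [-12.3  -7.7  48.1] w 0.0227 ff 63.7 zdown [ 0.001  0.    -1.   ]
```

View pics/b.png

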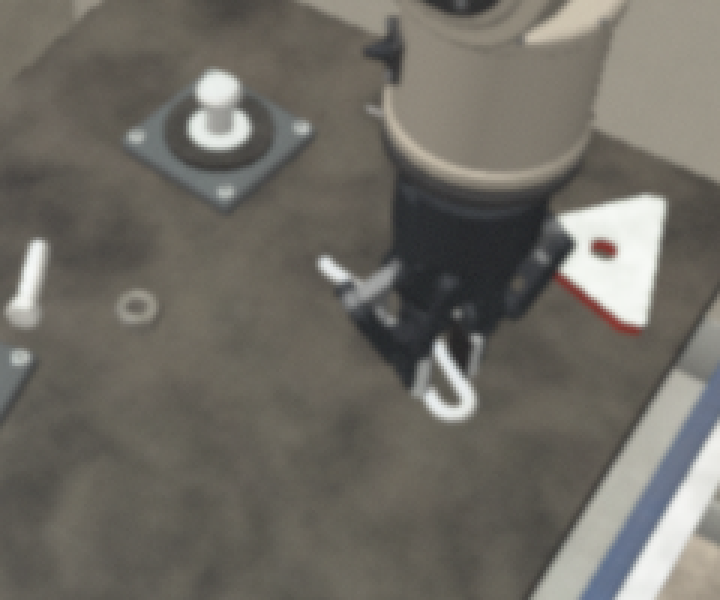

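The two fingers straddle the loop at about (420,370) and (475,350). The width is 22.7 mm with 48 N upward, so the tips are wedged on the upper half of the wire. I'll open, let it settle and re-measure.

```bash
python3 -m inch '{"delta_pos":[[0,0,0],[0,0,0],[0,0,0],[0,0,0]],"twist":[0,0,0,0],"claw":[0,-0.3,-0.3,-0.3]}' 30
python3 -c "
from h import *
delta((.4325,-.0678,.001),57.5);print(state()['qpos'].round(3))"
```

```text
time_s: 3.5
ee_pos: [0.4349, -0.0622, 0.0034]
tool_rot: [0.276, 0.961, 0.0, 0.0]
ft_force: [-0.1, 0.3, 0.1]
grip_width: 0.0554
finger_force: 0.0
t 3.5 pos [ 0.4349 -0.0622  0.0034] yaw y 57.94 delta [-0.9 -6.   2.4] twist 0.008 F [-0.1  0.3  0.1] w 0.0554 ff 0.0 zdown [ 0.  0. -1.]
[-0.245  0.438  0.284  2.299 -0.286  0.435  1.285]
```

```bash
python3 -m inch '{"delta_pos":[[0,-2,1],[-0.5,-3,2],[-0.5,-3,3],[-0.5,-3,3],[-0.5,-3,3]],"twist":[0,0,0,0,0],"claw":[-0.3,-0.3,-0.3,-0.3,-0.3]}' 30
python3 -m inch '{"delta_pos":[[0,0,0],[0,0,0],[0,0,0],[0,0,0],[0,0,0],[0,0,0]],"twist":[0,0,0,0,0,0],"claw":[0,0.1,0.2,0.3,0.4,0.5]}' 30
```

```text
time_s: 4.0
ee_pos: [0.4337, -0.0652, 0.0003]
tool_rot: [0.276, 0.961, -0.0, -0.0]
ft_force: [0.0, -0.3, 0.2]
grip_width: 0.0556
finger_force: 0.0
time_s: 4.6
ee_pos: [0.4338, -0.0651, 0.0005]
tool_rot: [0.276, 0.961, 0.0, 0.0]
ft_force: [-0.7, 0.2, 6.7]
grip_width: 0.0264
finger_force: 29.0
```

```bash
python3 -m inch '{"delta_pos":[[0,0,0],[0,0,1],[0,0,2],[0,0,2.5]],"twist":[0,0,0,0],"claw":[0.1,0.1,0.1,0.1]}' 30
python3 -m inch '{"delta_pos":[[0,0,0],[0,0,0],[0,0,0],[0,0,0],[0,0,0],[0,0,0]],"twist":[0,0,0,0,0,0],"claw":[0.2,0.3,0.4,0.5,0.6,0.6]}' 50
```

```text
time_s: 5.0
ee_pos: [0.4338, -0.0651, -0.0015]
tool_rot: [0.276, 0.961, 0.0, -0.0]
ft_force: [-11.0, 1.9, 51.3]
grip_width: 0.0383
finger_force: 25.5
time_s: 5.6
ee_pos: [0.4349, -0.0652, -0.0003]
tool_rot: [0.276, 0.961, 0.001, 0.001]
ft_force: [-11.5, 0.9, 69.7]
grip_width: 0.0262
finger_force: 70.3
```

```bash
python3 -m inch '{"delta_pos":[[0,0,-2],[0,0,-5],[0,0,-15],[0,0,-30],[0,0,-45],[0,0,-60],[0,0,-60],[0,0,-60]],"twist":[0,0,0,0,0,0,0,0],"claw":[0.6,0.6,0.6,0.6,0.6,0.6,0.6,0.6]}' 50
python3 -c "
from h import *
delta((.534,-.080,.06),57.5)
cv2.imwrite('pics/c.png',capture('scene')[130:330,260:500,::-1].repeat(3,0).repeat(3,1)[:600])"
```

```text
time_s: 6.4
ee_pos: [0.4338, -0.0649, 0.058]
tool_rot: [0.276, 0.961, 0.0, 0.0]
ft_force: [-0.2, 0.8, -0.8]
grip_width: 0.0259
finger_force: 49.2
t 6.4 pos [ 0.4338 -0.0649  0.058 ] yaw y 57.94 delta [-92.9  40.4  -2. ] twist 0.008 F [-0.2  0.8 -0.8] w 0.0259 ff 49.2 zdown [ 0.001  0.    -1.   ]
```

View pics/c.png

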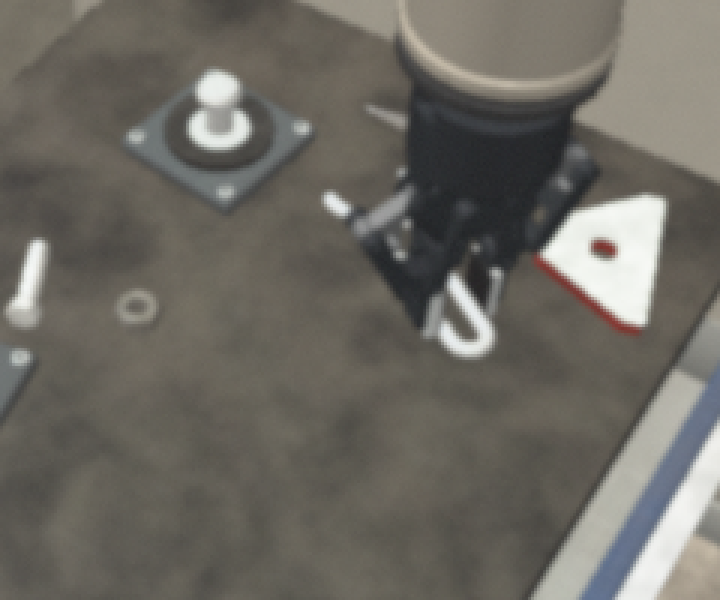

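The clip is lifted, with its tail end at about (470,350) and left tip at about (327,197) in the crop. I check how level it is and how far it slipped along its axis by predicting those pixels.

Run:
```python
from h import *
s=state();p=s["ee_pos"];a=np.radians(57.94-90);d=np.array([np.cos(a),np.sin(a),0]);l=np.array([-np.sin(a),np.cos(a),0])
for sh in(-.005,0,.005):
  for pit in (-3,0,3):
    u=d*np.cos(np.radians(pit))+np.array([0,0,np.sin(np.radians(pit))])
    g=p+[0,0,.004]+d*sh
    f=lambda X:((w2p("scene",X)-[260,130])*3).round(0)
    print(sh,pit,"tail end",f(g-u*.028),"tip",f(g+u*.099+l*.016), "tipR",f(g+u*.099-l*.016))
```

```text
-0.005 -3 tail end [481. 351.] tip [343. 205.] tipR [393. 189.]
-0.005 0 tail end [481. 353.] tip [344. 199.] tipR [394. 182.]
-0.005 3 tail end [480. 355.] tip [344. 193.] tipR [395. 176.]
0 -3 tail end [476. 344.] tip [339. 199.] tipR [389. 183.]
0 0 tail end [476. 346.] tip [340. 193.] tipR [389. 176.]
0 3 tail end [476. 348.] tip [340. 187.] tipR [390. 170.]
0.005 -3 tail end [472. 337.] tip [335. 193.] tipR [385. 177.]
0.005 0 tail end [471. 339.] tip [336. 187.] tipR [385. 171.]
0.005 3 tail end [471. 341.] tip [336. 181.] tipR [386. 164.]
```

```bash
python3 -m inch '{"delta_pos":[[-20,8,0],[-45,18,0],[-70,29,0],[-94,39,10],[-94,39,22],[-94,39,32],[-94,39,32],[-94,39,32]],"twist":[0,0,0,0,0,0,0,0],"claw":[0.6,0.6,0.6,0.6,0.6,0.6,0.6,0.6]}' 50
python3 -c "
from h import *
delta((.534,-.0818,.026),57.94)
a=capture('scene')[110:290,270:470,::-1];b=capture('top')[130:310,310:510,::-1]
cv2.imwrite('pics/d.png',cv2.resize(np.hstack([a,b]),(800,360),interpolation=cv2.INTER_CUBIC))"
```

```text
time_s: 7.25
ee_pos: [0.533, -0.0821, 0.0255]
tool_rot: [0.276, 0.961, -0.0, -0.001]
ft_force: [-0.1, -0.2, -0.9]
grip_width: 0.0254
finger_force: 49.2
t 7.25 pos [ 0.533  -0.0821  0.0255] yaw y 57.91 delta [-0.7  0.7 -0.5] twist -0.001 F [-0.1 -0.2 -0.9] w 0.0254 ff 49.2 zdown [-0.001 -0.    -1.   ]
```

View pics/d.png

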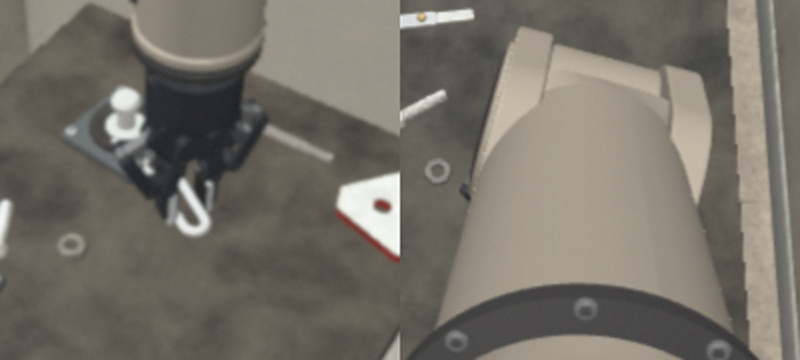

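The views are blocked by the arm: only the post's head at (125,100) and the clip's tail at (195,215) show, so I'll feel the way in. The estimated lateral error is about 1 mm, with 70 mm to go.

```bash
python3 -m inch '{"delta_pos":[[-8,1,0],[-16,1,0],[-24,1,0],[-30,1,0],[-36,1,0],[-42,1,0],[-46,1,0],[-46,1,0]],"twist":[0,0,0,0,0,0,0,0],"claw":[0.6,0.6,0.6,0.6,0.6,0.6,0.6,0.6]}' 60
python3 -c "
from h import *
delta((.640-.056*.847,-.148+.056*.531,.0255),57.94)"
```

```text
time_s: 8.15
ee_pos: [0.5739, -0.1059, 0.0258]
tool_rot: [0.276, 0.961, -0.0, 0.0]
ft_force: [-0.6, -0.7, -0.8]
grip_width: 0.0251
finger_force: 61.2
t 8.15 pos [ 0.5739 -0.1059  0.0258] yaw y 57.91 delta [-22.3  -0.5   0.3] twist -0.001 F [-0.6 -0.7 -0.8] w 0.0251 ff 61.2 zdown [ 0. -0. -1.]
```

```bash
python3 -m inch '{"delta_pos":[[-2,0,0],[-4,0,0],[-6,0,0],[-8,0,0],[-10,0,0],[-12,0,0]],"twist":[0,0,0,0,0,0],"claw":[0.6,0.6,0.6,0.6,0.6,0.6]}' 60
python3 -m inch '{"delta_pos":[[-2,0,0],[-4,0,0],[-6,0,0]],"twist":[0,0,0],"claw":[0.6,0.6,0.6]}' 60
python3 -m inch '{"delta_pos":[[-1,0,0],[-2,0,0],[-3,0,0]],"twist":[0,0,0],"claw":[0.6,0.6,0.6]}' 60
```

```text
time_s: 8.75
ee_pos: [0.5838, -0.112, 0.0257]
tool_rot: [0.276, 0.961, -0.0, -0.0]
ft_force: [-1.4, 0.6, -1.0]
grip_width: 0.0249
finger_force: 61.4
time_s: 9.05
ee_pos: [0.589, -0.1153, 0.0258]
tool_rot: [0.276, 0.961, -0.0, 0.0]
ft_force: [-1.9, 0.3, -0.3]
grip_width: 0.0248
finger_force: 61.5
time_s: 9.35
ee_pos: [0.5915, -0.1169, 0.0259]
tool_rot: [0.276, 0.961, -0.0, 0.0]
ft_force: [-1.8, -1.4, -0.4]
grip_width: 0.0254
finger_force: 61.5
```

```bash
python3 -m inch '{"delta_pos":[[-1,0,0],[-2,0,0],[-3,0,0]],"twist":[0,0,0],"claw":[0.6,0.6,0.6]}' 60
python3 -m inch '{"delta_pos":[[-1,0,0],[-2,0,0],[-3,0,0]],"twist":[0,0,0],"claw":[0.6,0.6,0.6]}' 60
```

```text
time_s: 9.65
ee_pos: [0.594, -0.1184, 0.0258]
tool_rot: [0.276, 0.961, -0.0, -0.0]
ft_force: [-0.6, -0.8, -0.0]
grip_width: 0.0254
finger_force: 61.5
time_s: 9.95
ee_pos: [0.5953, -0.1196, 0.0254]
tool_rot: [0.276, 0.961, -0.0, -0.001]
ft_force: [-7.8, 1.8, -0.2]
grip_width: 0.025
finger_force: 61.5
```

```bash
python3 -m inch '{"delta_pos":[[-1,0,0],[-2,0,0],[-2,0,0]],"twist":[0,0,0],"claw":[0.6,0.6,0.6]}' 60
python3 -m inch '{"delta_pos":[[-1,0,0],[-2,0,0],[-2,0,0]],"twist":[0,0,0],"claw":[0.6,0.6,0.6]}' 60
```

```text
time_s: 10.25
ee_pos: [0.5961, -0.1201, 0.025]
tool_rot: [0.276, 0.961, 0.0, -0.002]
ft_force: [-10.2, 3.7, 0.4]
grip_width: 0.0249
finger_force: 61.6
time_s: 10.55
ee_pos: [0.5963, -0.1203, 0.0245]
tool_rot: [0.276, 0.961, 0.0, -0.004]
ft_force: [-17.4, 8.5, 3.1]
grip_width: 0.0251
finger_force: 61.8
```

```bash
python3 -m inch '{"delta_pos":[[2,0,0],[3,0,0],[4,0,0],[4,0,0]],"twist":[0,0,0,0],"claw":[0.6,0.6,0.6,0.6]}' 60
python3 -m inch '{"delta_pos":[[1,0,0],[2,0,0],[2,0,0]],"twist":[0,0,0],"claw":[0.6,0.6,0.6]}' 60
python3 -c "
from h import *
a=capture('scene')[110:290,270:470,::-1]
cv2.imwrite('pics/e.png',cv2.resize(a,(660,594),interpolation=cv2.INTER_CUBIC))"
```

```text
time_s: 10.95
ee_pos: [0.5959, -0.1199, 0.0256]
tool_rot: [0.276, 0.961, -0.0, -0.0]
ft_force: [-4.6, -0.1, -2.2]
grip_width: 0.0249
finger_force: 61.4
time_s: 11.25
ee_pos: [0.5949, -0.119, 0.026]
tool_rot: [0.276, 0.961, -0.0, 0.0]
ft_force: [-2.1, -0.7, -0.4]
grip_width: 0.0251
finger_force: 61.5
```

View pics/e.png

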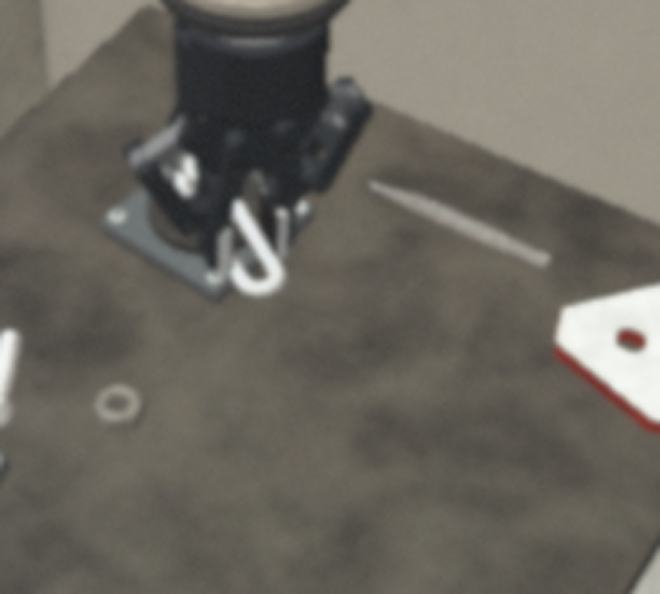

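The mouth is hidden behind the fingers, with the tail at (258,275). I pull back a few mm more: resistance would prove the throat has closed behind the neck.

```bash
python3 -m inch '{"delta_pos":[[1,0,0],[2,0,0],[2.5,0,0]],"twist":[0,0,0],"claw":[0.6,0.6,0.6]}' 60
python3 -m inch '{"delta_pos":[[1,0,0],[2,0,0],[2,0,0]],"twist":[0,0,0],"claw":[0.6,0.6,0.6]}' 60
```

```text
time_s: 11.6
ee_pos: [0.5932, -0.1176, 0.0261]
tool_rot: [0.276, 0.961, 0.0, 0.001]
ft_force: [2.3, -2.1, -0.4]
grip_width: 0.0251
finger_force: 61.5
time_s: 11.9
ee_pos: [0.5908, -0.1164, 0.0258]
tool_rot: [0.276, 0.961, 0.0, -0.0]
ft_force: [0.2, -2.2, -0.9]
grip_width: 0.0249
finger_force: 61.5
```

```bash
python3 - <<'E'
from h import *
a=np.radians(57.94-90);d=np.array([np.cos(a),np.sin(a),0])
for p,o,k,ob in(((.4338,-.0649,.058),(260,130),3,"470,346"),((.5949,-.119,.026),(270,110),3.3,"258,283")):
  for sh in(-.01,-.005,0,.005): print(sh,((w2p("scene",np.array(p)+[0,0,.004]+d*(sh-.028))-o)*k).round(0),"obs",ob)
E
python3 -m inch '{"delta_pos":[[-2,0,0],[-4,0,0],[-6,0,0],[-6,0,0]],"twist":[0,0,0,0],"claw":[0.6,0.6,0.6,0.6]}' 60
python3 -m inch '{"delta_pos":[[-1,0,0],[-2,0,0],[-3,0,0],[-3,0,0]],"twist":[0,0,0,0],"claw":[0.6,0.6,0.6,0.6]}' 60
```

```text
-0.01 [485. 359.] obs 470,346
-0.005 [480. 352.] obs 470,346
0 [476. 346.] obs 470,346
0.005 [471. 339.] obs 470,346
-0.01 [273. 296.] obs 258,283
-0.005 [269. 290.] obs 258,283
0 [265. 284.] obs 258,283
0.005 [261. 278.] obs 258,283
time_s: 12.3
ee_pos: [0.5955, -0.1197, 0.0254]
tool_rot: [0.276, 0.961, -0.0, -0.001]
ft_force: [-3.7, 0.5, -0.8]
grip_width: 0.025
finger_force: 61.6
time_s: 12.7
ee_pos: [0.5963, -0.1202, 0.0249]
tool_rot: [0.276, 0.961, 0.0, -0.003]
ft_force: [-11.6, 5.7, 2.2]
grip_width: 0.0252
finger_force: 61.7
```

The tail shows no slip in the grip, and the hard stop sits where the seat reaches the post, so the clip is home on its bar. Now I ease back 3 mm, lower to the ring and release.

```bash
python3 -m inch '{"delta_pos":[[2,0,0],[3,0,1],[3,0,3],[3,0,5],[3,0,6],[3,0,6]],"twist":[0,0,0,0,0,0],"claw":[0.6,0.6,0.6,0.6,0.6,0.6]}' 60
python3 -m inch '{"delta_pos":[[0,0,0],[0,0,0],[0,0,0],[0,0,0],[0,0,0]],"twist":[0,0,0,0,0],"claw":[0.3,0.1,0,-0.2,-0.2]}' 30
```

```text
time_s: 13.3
ee_pos: [0.5958, -0.1197, 0.0195]
tool_rot: [0.276, 0.961, -0.0, -0.0]
ft_force: [-4.6, -0.2, -0.9]
grip_width: 0.0252
finger_force: 61.5
time_s: 13.8
ee_pos: [0.5962, -0.1197, 0.0199]
tool_rot: [0.276, 0.961, 0.0, 0.0]
ft_force: [0.0, 0.3, -0.2]
grip_width: 0.0513
finger_force: 0.0
```

Released. Now I lift clear, back off and look.

```bash
python3 -m inch '{"delta_pos":[[0,0,-5],[0,0,-20],[0,0,-45],[0,0,-80],[10,20,-110],[20,60,-120],[30,100,-120],[40,145,-120]],"twist":[0,0,0,0,0,0,0,0],"claw":[-0.2,-0.2,-0.2,-0.2,-0.2,-0.2,-0.2,-0.2]}' 30
python3 -m inch '{"delta_pos":[[0,45,0],[0,90,0],[0,130,0],[0,170,0],[0,170,0]],"twist":[0,0,0,0,0],"claw":[-0.2,-0.2,-0.2,-0.2,-0.2]}' 30
python3 -c "
from h import *
a=capture('scene')[110:260,260:420,::-1];b=capture('top')[130:280,330:490,::-1]
cv2.imwrite('pics/f.png',cv2.resize(np.hstack([a,b]),(800,375),interpolation=cv2.INTER_CUBIC))"
```

```text
time_s: 14.6
ee_pos: [0.6398, 0.0253, 0.1421]
tool_rot: [0.277, 0.961, 0.0, 0.001]
ft_force: [0.3, -0.6, 0.6]
grip_width: 0.0515
finger_force: 0.0
time_s: 15.1
ee_pos: [0.7306, 0.1752, 0.1404]
tool_rot: [0.273, 0.962, 0.001, 0.0]
ft_force: [-1.2, -1.3, -0.6]
grip_width: 0.0509
finger_force: 0.0
```

View pics/f.png

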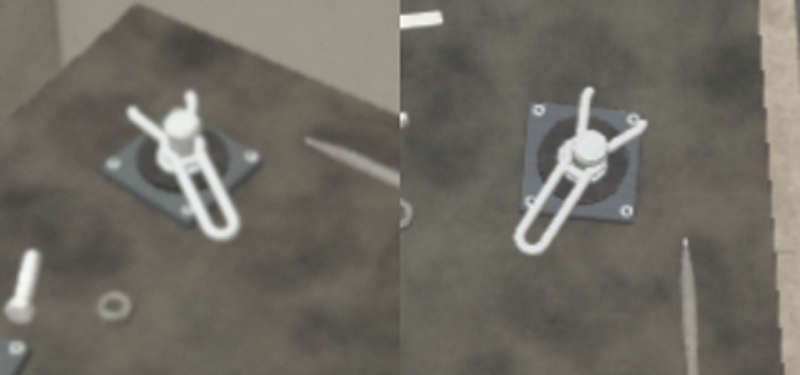

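The clip embraces the neck: the top view shows tips at (589,92) and (643,125), the tail end at (530,250), and the ring centre near (583,160). A quick check of seat distance and level.

Run:
```python
from h import *
f=lambda u,v:p2w("top",((u-400)/2.5+330,v/2.5+130),.022)[:2]
g=lambda u,v:p2w("scene",(u/2.5+260,v/2.5+110),.022)[:2]
for n,t1,t2,ta in(("top",f(589,92),f(643,125),f(528,250)),("scene",g(131,111),g(190,95),g(222,238))):
    m=(t1+t2)/2;d=(m-ta);L=np.hypot(*d);d/=L
    print(n,"len",L.round(4),"tipsep",np.hypot(*(t1-t2)).round(4),"seat",(ta+d*(.084)).round(4),(m-d*.043).round(4))
print("ring top",p2w("top",((583-400)/2.5+330,160/2.5+130),.018)[:2].round(4),"scene",p2w("scene",(183/2.5+260,157/2.5+110),.018)[:2].round(4))
```

```text
top len 0.1324 tipsep 0.0489 seat [ 0.6393 -0.1506] [ 0.6438 -0.1535]
scene len 0.1481 tipsep 0.0494 seat [ 0.631  -0.1424] [ 0.6475 -0.1555]
ring top [ 0.64   -0.1504] scene [ 0.6359 -0.1459]
```

Run:
```python
from h import *
def P(n):
    m=camera_model(n);return np.array(m["intrinsics"])@np.c_[m["R"],m["t"]]
def tri(s,t):
    a=np.array([[s[0]/2.5+260],[s[1]/2.5+110]]);b=np.array([[(t[0]-400)/2.5+330],[t[1]/2.5+130]])
    X=cv2.triangulatePoints(P("scene"),P("top"),a,b);X=(X[:3]/X[3]).ravel()
    return X.round(4), (w2p("scene",X)-a.ravel()).round(1)
for k,s,t in(("tipL",(131,111),(589,92)),("tipR",(190,95),(643,125)),("tail",(222,236),(528,249)),("head top",(181,119),(590,142)),("screwL",(114,164),(539,110)),("screwB",(189,211),(530,202)),("screwR",(253,157),(627,211))): print(k,*tri(s,t))
```

```text
tipL [ 0.6907 -0.1553  0.0293] [-0.2 -0. ]
tipR [ 0.6635 -0.1958  0.0292] [-0.3 -0.1]
tail [ 0.5743 -0.1072  0.0026] [0.5 0.1]
head top [ 0.6434 -0.1512  0.0492] [-0.9 -0.2]
screwL [ 0.6833 -0.12    0.0058] [-0.6 -0.2]
screwB [ 0.6082 -0.1104  0.007 ] [-0.7 -0.2]
screwR [ 0.6    -0.186   0.0058] [-0.9 -0.2]
```

Triangulation, after removing the common −6 mm height bias, puts the seat on the axis and shows the legs unspread, so it has snapped. It also shows the clip tilted about 11°, tail down and tips up. I'll press both leg tips down with the half-open fingers.

```bash
python3 -c "
from h import *
delta((.675,-.173,.09),56.4)"
```

```text
t 15.2 pos [0.7294 0.1693 0.1405] yaw y 58.0 delta [-135.2 -319.1   50.6] twist 0.028 F [ 0.9 -1.1 -0. ] w 0.0512 ff 0.0 zdown [ 0. -0. -1.]
```

```bash
python3 -m inch '{"delta_pos":[[-18,-43,0],[-36,-86,0],[-54,-129,0],[-72,-172,0],[-90,-214,0],[-108,-257,0],[-124,-295,0],[-135,-319,0]],"twist":[0,0.01,0.02,0.028,0.028,0.028,0.028,0.028],"claw":[0.06,0.06,0.06,0.06,0.06,0.06,0.06,0.06]}' 30
python3 -m inch '{"delta_pos":[[0,0,0],[0,0,15],[0,0,30],[0,0,45],[0,0,55],[0,0,55]],"twist":[0,0,0,0,0,0],"claw":[0.06,0.06,0.06,0.06,0.06,0.06]}' 30
python3 -c "
from h import *
delta((.675,-.173,.042),56.4)"
```

```text
time_s: 16.0
ee_pos: [0.6722, -0.1791, 0.1412]
tool_rot: [0.292, 0.956, -0.001, 0.0]
ft_force: [0.7, 0.7, -0.1]
grip_width: 0.0404
finger_force: 0.0
time_s: 16.6
ee_pos: [0.6734, -0.1727, 0.0825]
tool_rot: [0.289, 0.957, -0.0, -0.002]
ft_force: [0.1, 0.2, -1.4]
grip_width: 0.0396
finger_force: 0.0
t 16.6 pos [ 0.6734 -0.1727  0.0825] yaw y 56.36 delta [-1.6  0.7 40.5] twist -0.001 F [ 0.1  0.2 -1.4] w 0.0396 ff 0.0 zdown [-0.003  0.    -1.   ]
```

```bash
python3 -m inch '{"delta_pos":[[-1,0,12],[-1.5,0,24],[-1.5,0,36],[-1.5,0,40],[-1.5,0,43],[-1.5,0,43]],"twist":[0,0,0,0,0,0],"claw":[0.06,0.06,0.06,0.06,0.06,0.06]}' 30
python3 -m inch '{"delta_pos":[[0,0,1],[0,0,2],[0,0,3],[0,0,4]],"twist":[0,0,0,0],"claw":[0.06,0.06,0.06,0.06]}' 30
python3 -m inch '{"delta_pos":[[0,0,1],[0,0,2],[0,0,3],[0,0,4],[0,0,4]],"twist":[0,0,0,0,0],"claw":[0.06,0.06,0.06,0.06,0.06]}' 30
```

```text
time_s: 17.2
ee_pos: [0.6755, -0.1744, 0.0415]
tool_rot: [0.29, 0.957, -0.0, -0.0]
ft_force: [-0.7, 0.1, 0.6]
grip_width: 0.0402
finger_force: 0.0
time_s: 17.6
ee_pos: [0.6757, -0.1743, 0.0379]
tool_rot: [0.29, 0.957, 0.0, 0.0]
ft_force: [-0.8, 0.1, 0.7]
grip_width: 0.0398
finger_force: 0.0
time_s: 18.1
ee_pos: [0.6755, -0.1743, 0.0336]
tool_rot: [0.29, 0.957, -0.0, -0.0]
ft_force: [-0.5, 1.0, 0.0]
grip_width: 0.0404
finger_force: 0.0
```

Still free or following softly, so I continue down to about 0.026.

```bash
python3 -m inch '{"delta_pos":[[0,0,1],[0,0,2],[0,0,3],[0,0,4],[0,0,4]],"twist":[0,0,0,0,0],"claw":[0.06,0.06,0.06,0.06,0.06]}' 30
python3 -m inch '{"delta_pos":[[0,0,1],[0,0,2],[0,0,3],[0,0,4],[0,0,4]],"twist":[0,0,0,0,0],"claw":[0.06,0.06,0.06,0.06,0.06]}' 30
```

```text
time_s: 18.6
ee_pos: [0.6756, -0.1743, 0.0297]
tool_rot: [0.29, 0.957, -0.0, -0.0]
ft_force: [-0.2, -0.1, -0.6]
grip_width: 0.04
finger_force: 0.0
time_s: 19.1
ee_pos: [0.6756, -0.1743, 0.0257]
tool_rot: [0.29, 0.957, -0.0, -0.0]
ft_force: [-0.7, 0.0, 0.1]
grip_width: 0.0399
finger_force: 0.0
```

```bash
python3 -m inch '{"delta_pos":[[0,0,0.5],[0,0,1],[0,0,1.5],[0,0,1.5]],"twist":[0,0,0,0],"claw":[0.06,0.06,0.06,0.06]}' 30
python3 -m inch '{"delta_pos":[[0,0,-5],[0,0,-20],[0,0,-50],[0,0,-90],[0,40,-115],[0,85,-115],[0,130,-115],[0,175,-115]],"twist":[0,0,0,0,0,0,0,0],"claw":[0.06,0.06,0.06,0.06,0.06,0.06,0.06,0.06]}' 30
python3 -m inch '{"delta_pos":[[0,45,0],[0,90,0],[0,130,0],[0,130,0]],"twist":[0,0,0,0],"claw":[0,0,0,0]}' 30
python3 -c "
from h import *
a=capture('scene')[110:260,260:420,::-1];b=capture('top')[130:280,330:490,::-1]
cv2.imwrite('pics/g.png',cv2.resize(np.hstack([a,b]),(800,375),interpolation=cv2.INTER_CUBIC))"
```

```text
time_s: 19.5
ee_pos: [0.6757, -0.1744, 0.0244]
tool_rot: [0.29, 0.957, -0.0, 0.0]
ft_force: [0.2, -0.5, 1.4]
grip_width: 0.0401
finger_force: 1.2
time_s: 20.3
ee_pos: [0.7737, -0.0272, 0.1413]
tool_rot: [0.29, 0.957, 0.0, 0.001]
ft_force: [-0.4, -0.3, 0.1]
grip_width: 0.0403
finger_force: 0.0
time_s: 20.7
ee_pos: [0.8462, 0.0874, 0.1394]
tool_rot: [0.286, 0.958, 0.001, -0.0]
ft_force: [0.5, -0.2, -0.1]
grip_width: 0.0426
finger_force: 0.0
```

View pics/g.png

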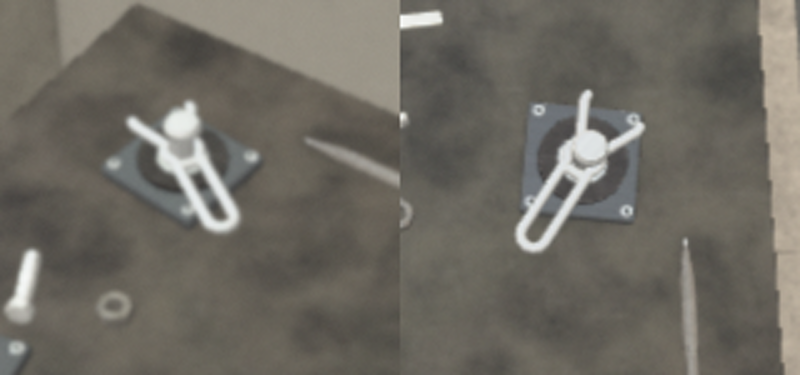

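The clip changed attitude. In the scene view the tips now sit lower at (131,121) and (190,105), and the tail end is higher at (222,226). In the top view the tips are at (587,95) and (641,127) and the tail at (528,247). I triangulate again.

Run:
```python
from h import *
def P(n):
    m=camera_model(n);return np.array(m["intrinsics"])@np.c_[m["R"],m["t"]]
def tri(s,t):
    a=np.array([[s[0]/2.5+260],[s[1]/2.5+110]]);b=np.array([[(t[0]-400)/2.5+330],[t[1]/2.5+130]])
    X=cv2.triangulatePoints(P("scene"),P("top"),a,b);return (X[:3]/X[3]).ravel()
L,R,T=[tri(*q) for q in(((131,121),(587,95)),((190,105),(641,127)),((222,226),(528,246)))]
m=(L+R)/2;d=m-T
print(L.round(4),R.round(4),T.round(4),"len",np.linalg.norm(d).round(4),"tilt rad",np.arctan2(d[2],np.hypot(d[0],d[1])).round(3),"seat",(T+d/np.linalg.norm(d)*.084).round(4))
# motion-free check: did anything move between two captures?
a=capture("scene")[110:260,260:420].astype(int);b=cv2.imread("pics/g.png")[:,:400,::-1];print(np.abs(a-cv2.resize(b,(160,150),interpolation=cv2.INTER_AREA)).mean())
```

```text
[ 0.6918 -0.1559  0.018 ] [ 0.665  -0.1972  0.0172] [ 0.574  -0.1057  0.015 ] len 0.1262 tilt rad 0.02 seat [ 0.6435 -0.1529  0.0168]
0.914375
```

Tilt is now about 0.02 rad. The seat is on the axis and at ring height (0.017 + 0.006 bias ≈ 0.023), so I hand in.

```bash
python3 -c "
from workcell import *
print(sign_off())"
```

```text
the job is handed in; nothing more can be done
None
```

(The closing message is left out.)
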